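Ready the measuring microscope: stand the specimen up, lock the eyepiece collar

TASK

Get the measuring microscope ready: first stand the fallen steel specimen upright on its square foot on the loading plate, setting it down rather than dropping it, and let go of it. Only then turn the lock collar of the inclined eyepiece tube until its pointer lug lines up with the raised mark on the shoulder plate below it (the lug can be turned past the mark). Leave the other things on the bench where they are.

Things in the scene. Friction and masses are not known exactly. Their poses are not given: they have to be found in the camera images.
- scope: white bench microscope, fixed. Origin on the bench top, below the collar's centre; base 250 mm long (x from -50 to +200 mm), 160 mm wide; column at the +x end, 200 mm high. From its head an eyepiece tube slopes up towards its -x side (roughly to the robot), 35 degrees from vertical
- collar_grip (a point): centre of the lock collar at mid-height of its finger flats, 223 mm above the bench; turns with the collar. z: along the tube, up and outwards. y: across its two parallel finger flats (50 mm apart, 30 mm long, z from -12 to +12 mm). x: towards its pointer lug, 6 mm wide, reaching 36 mm from the axis. The fixed eyepiece, 34 mm diameter, stands up through it to z = +36 mm
- lock_mark (a point): middle of the top of the locked mark: a fixed radial rib, 20 mm long, 6 mm wide, 8 mm high, 36 mm from the tube's axis on its upper (far) side, on the round shoulder plate (94 mm diameter) whose face lies 28 mm below collar_grip along the tube
- collar (a joint): angle of the lock collar: 0 = lug exactly over the mark (locked); positive = turned counterclockwise as seen looking down the tube at the eyepiece. It starts at a positive angle, so it is locked by turning clockwise; stops at -0.35 and 1.3; stiff enough (0.08 N m) to stay where it is left
- plate: steel loading plate fixed on the bench, 200 x 180 x 12 mm (x, y, z); origin: centre of its underside, top at z = 12 mm
- specimen: dark steel specimen, 0.25 to 0.5 kg, toppled on the plate: square foot 46 x 46 x 16 mm, from it a round shank, 26 mm diameter, up to 90 mm above the underside. Origin: centre of the foot's underside; z along the shank, away from the foot (up when it stands). It lies with the shank's end roughly to the robot's left (+y), 8 degrees down
- ref_block: polished steel reference disc lying flat, 64 mm diameter, 14 mm high; origin: centre of its underside. Bystander
- objective: spare brass objective standing on its wide end, 34 mm diameter, 42 mm high; origin: centre of its underside. Bystander
- driver: screwdriver lying on the bench in front of the robot. Bystander
- bin_red: open orange-red plastic bin, 170 x 120 x 60 mm (x, y, z); origin: centre of its underside. Bystander
- bin_yellow: open yellow plastic bin, 170 x 120 x 60 mm (x, y, z); origin: centre of its underside. Bystander
- wash: white plastic bottle, 60 mm diameter, 150 mm high; origin: centre of its underside. Bystander

How it is judged:
On the way, in this order (a step that is already met when the one before it is completed fails the run):
1. the specimen stands upright on the loading plate, let go (angle between specimen's own z axis and vertical below 0.08 rad and z of specimen in the frame of plate between 0.008 and 0.016 m and x of specimen in the frame of plate between -0.1 and 0.1 m and y of specimen in the frame of plate between -0.09 and 0.09 m and linear speed of specimen below 0.03 m/s and contact force between specimen and the fingers below 0.1 N), for 0.2 s.
2. the collar's lug stands at the mark (value of joint collar between -0.1 and 0.1 rad and velocity of joint collar between -0.05 and 0.05 rad/s), for 0.2 s.
At the end, for the whole second after the job is handed in: The specimen stands on its foot on the loading plate (within 0.08 rad of upright, foot's centre on the plate, at rest, released) and the collar rests within 0.1 rad of the locked mark (all of step 1 and all of step 2); the robot touches nothing.
It fails at once if a bystander was shifted or lifted by more than 30 mm or knocked over (distance of any of ref_block, objective, driver, bin_red, bin_yellow, wash from where it was at the start of the episode above 0.03 m or angle between any of ref_block, objective, bin_red, bin_yellow, wash's own z axis and vertical above 0.5 rad).
It fails at once if the specimen was dropped or thrown (faster than 0.8 m/s) (linear speed of specimen above 0.8 m/s).
It also fails if it takes over 67 s, if anything falls off the work surface, if the arm or the gripper's body presses on something with over 40 N, if the wrist force passes 120 N, or if a joint passes its speed limit or range.

ROBOT

A 6-joint arm with a two-finger parallel gripper is mounted at the origin on the work surface. World frame = base frame: x ahead of the robot, y to its left, z up, the work surface at z = 0. Lengths are in m, angles in rad, forces in N, time in s.
With the tool pointing down it reaches from about 0.325 to 0.875 m from the base axis. Payload 4.4 kg.
Tool frame: the origin (TCP) lies between the finger pads; the fingertips stand env.tcp_to_tips ahead of it and the grasp point (between the pads) lies 11 mm behind it (env.tcp_to_tips is the distance from the TCP to the fingertips, in m); z points along the fingers, y is the line along which they close (so a half turn about z gives the same grasp; the last joint's range is limited). The gripper opens to 85 mm and grips with 20 to 120 N. Pads are 22 mm wide; open, the fingers measure 114 mm over their backs; the gripper's body (76 mm by 85 mm) begins 54 mm behind the grasp point. The pads swing forward as they close: fully open they stand 13 mm farther back than shut.
Start: joints at [-1.458, 0.207, 1.542, -0, 1.393, -0.15], TCP at [0.149, -0.555, 0.239] pointing down, gripper open.
Joint ranges: [-2.73, 2.73], [-0.86, 2.22], [0.23, 2.46], [-1.11, 4.25], [0.08, 2.63], [-2.82, 2.82]. Speed limits (rad/s): [2.79, 2.79, 3.14, 3.14, 3.14, 3.14].

INTERFACE

Orientations are given as a unit quaternion [w, x, y, z].
In Python, from cell import sensors, camera, ticket, env gives the robot as it stands.
- The arm moves only by the tool drive_tool, never from a script. Its argument "increments" is a list of rows, each a list of 2 entries, a list of its own where there are three numbers: the shift along the tool's x, y, z in cm, then the turn, a rotation vector about the tool's x, y, z in degrees. A call has 1 to 12 rows; each row shifts and turns the commanded pose from where the row before left it, along the tool's axes as they then stand; what a row does not reach is not made up. A row lasts 1/10 s, in which the tool goes at most 50 mm and 8.59 degrees, less where a joint would pass 70% of its speed; a pose out of reach is approached as far as the arm can. A call with a gripper value outside its range is refused whole. "jaw" is the opening, from 0 (shut) to 1 (fully open), set as the call begins (left out, the last holds). The fingers move at their own pace and stop on an object; the grip force is fixed at half the most. Time passes only in rows, so rows that do not move let the fingers close. It gives the time, the measured TCP pose, the force, the opening and the grip force at its end, in the units of the state.
- sensors.read_state(): the state, without advancing time (a new reading comes with each control period).
- camera(name): name is "scene" or "side" or "wrist"; returns a dict with "img" (400x640x3 uint8, red, green, blue), "mtx" (3x3 intrinsics, pixels), "pose" (4x4, takes a point from camera to world coordinates). Camera axes: x right, y down, z forward; pixel columns grow to the right and rows downward; lengths in m; the calibration is good to about 2 mm. The wrist camera is an equidistant fisheye: a pixel r from the principal point sees the ray r / f radians off the axis. A picture is of the moment at which its call begins. There is no depth.
- ticket.sign_off(): hands the job in; it is judged then, once.
The state is a dict: "t": time; "joint_positions": joint angles; "joint_vel": joint speeds; "joint_torque": joint torques, N m; "position": TCP position; "orientation": TCP orientation; "wrist_force": force on the tool from outside, world axes, zero at the start; "wrist_torque": the same for the moment, N m; "opening": finger opening in m; "grasp_force": force on a finger pad.
Only numpy, scipy, OpenCV 4.12 (cv2) and the standard library are available. Lean on these libraries where they do the work, as an engineer would, in place of code of your own. Each camera call takes 0.05 s, during which the arm holds its last target. There are 200 camera calls.

## Working session

There is one attempt and no reset: what is moved stays moved. The work goes in short steps, Python scripts to look and compute and a tool call to move; the robot and the scene stay as the last step left them, time stands still between calls to the robot, and variables do not carry over. Pictures are saved under pics/ and viewed, at most 13 in all, crops included, and the job is handed in when it is done.

Besides the shell and the picture viewer there is one more tool, called after ">>>" by a JSON object that holds its "fn" and its "kwargs", one argument or row to a line. drive_tool: Moves the arm, as the interface text tells. Its arguments: {"type":"object","properties":{"increments":{"type":"array","items":{"type":"array"}},"jaw":{"type":"number"}},"required":["increments"]}

```bash
ls; mkdir -p pics
cat > h.py <<'E'
import numpy as np, cv2
from scipy.spatial.transform import Rotation as R
from cell import sensors, camera, ticket, env
def save(c,fn,crop=None,s=1):
    im=c["img"][:,:,::-1]
    if crop: x0,y0,x1,y1=crop; im=im[y0:y1,x0:x1]
    cv2.imwrite(fn,cv2.resize(im,None,fx=s,fy=s,interpolation=cv2.INTER_CUBIC))
E
python3 - <<'E'
from h import *
import pickle
cs={n:camera(n) for n in("scene","side","wrist")}
pickle.dump(cs,open("c0.pkl","wb"))
for n,c in cs.items(): print(n,c["mtx"].round(1).tolist(),c["pose"].round(3).tolist())
im=np.vstack([cs["scene"]["img"],cs["side"]["img"]])[:,:,::-1]
cv2.imwrite("pics/a.png",cv2.resize(cs["scene"]["img"][:,:,::-1],(800,500)))
cv2.imwrite("pics/b.png",cv2.resize(cs["side"]["img"][:,:,::-1],(800,500)))
s=sensors.read_state();print(s["position"],s["orientation"],s["opening"],env.tcp_to_tips,s["t"])
E
```

```text
pics
scene [[369.5, 0.0, 322.6], [0.0, 369.5, 203.7], [0.0, 0.0, 1.0]] [[-0.792, 0.409, -0.453, 1.147], [0.61, 0.506, -0.609, 0.774], [-0.02, -0.759, -0.651, 0.962], [0.0, 0.0, 0.0, 1.0]]
side [[379.0, 0.0, 323.4], [0.0, 379.0, 198.7], [0.0, 0.0, 1.0]] [[-0.794, -0.443, 0.416, 0.032], [-0.608, 0.568, -0.555, 0.689], [0.01, -0.694, -0.72, 1.039], [0.0, 0.0, 0.0, 1.0]]
wrist [[309.7, 0.0, 320.2], [0.0, 309.7, 201.1], [0.0, 0.0, 1.0]] [[0.26, -0.931, -0.258, 0.215], [-0.966, -0.251, -0.069, -0.538], [-0.001, 0.267, -0.964, 0.373], [0.0, 0.0, 0.0, 1.0]]
[ 0.14928959 -0.5546818   0.23835403] [-9.12662149e-04  9.91380905e-01  1.31007895e-01  7.93572137e-06] 0.08535701774778828 0.008 0.15
```

View pics/a.png

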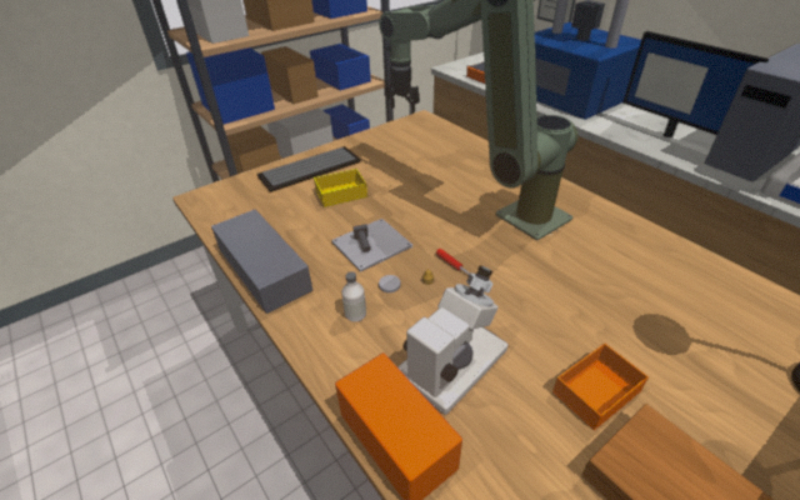

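View pics/b.png

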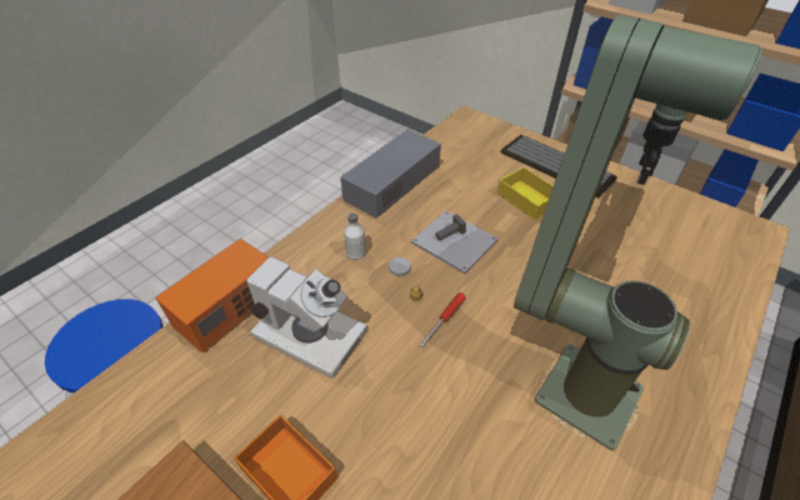

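The scene view shows the specimen lying on the plate at about (362,238) and the collar at about (478,285). In the side view the specimen is at (452,229) and the collar at (325,287). I'll enlarge both.

Run:
```python
from h import *
import pickle
cs=pickle.load(open("c0.pkl","rb"))
def crop(n,x0,y0,w=80,h=60):
    return cv2.resize(cs[n]["img"][y0:y0+h,x0:x0+w,::-1],(400,300),interpolation=cv2.INTER_CUBIC)
a=np.vstack([np.hstack([crop("scene",260,165),crop("side",325,160)]),np.hstack([crop("scene",340,205),crop("side",215,205)])])
cv2.imwrite("pics/c.png",a)
```

```text
(no output)
```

View pics/c.png

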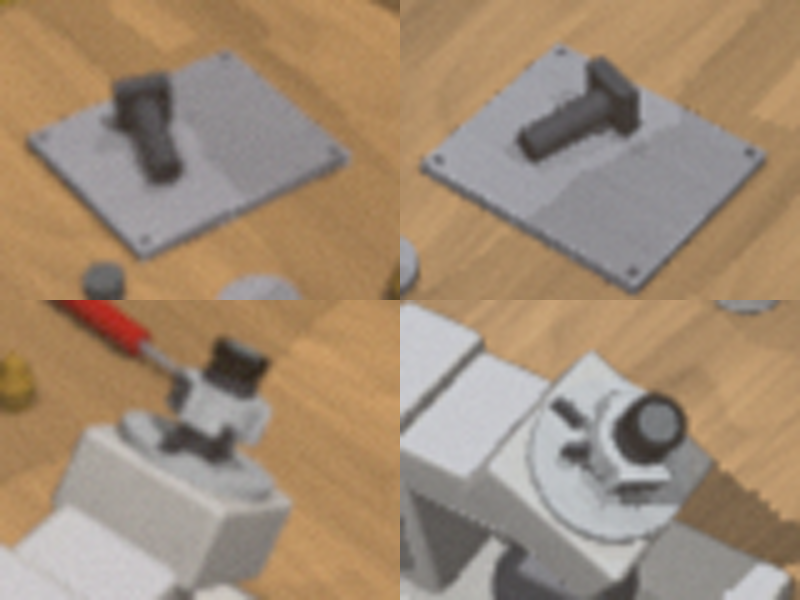

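The crops show four plate corners in each view, the shank end at scene (163,172) and side (130,150), and the foot at the far side. The eyepiece top is at scene (240,50) and side (260,120). In the side view the dark mark is at (168,110) and the lug at (178,150).

```bash
cat >> h.py <<'E'
def ray(c,p):
    d=np.linalg.inv(c["mtx"])@[*p,1]; d=c["pose"][:3,:3]@d
    return c["pose"][:3,3],d/np.linalg.norm(d)
def fray(c,p):
    K=c["mtx"]; v=(np.array(p)-K[:2,2])/K[0,0]; th=np.linalg.norm(v)
    d=np.r_[v/th*np.sin(th),np.cos(th)]
    return c["pose"][:3,3],c["pose"][:3,:3]@d
def tri(*rays):
    A=sum(np.eye(3)-np.outer(d,d) for o,d in rays); b=sum((np.eye(3)-np.outer(d,d))@o for o,d in rays)
    X=np.linalg.solve(A,b); return X,[round(1e3*np.linalg.norm(np.cross(X-o,d)),1) for o,d in rays]
def onz(r,z): o,d=r; return o+d*(z-o[2])/d[2]
E
python3 - <<'E'
from h import *
import pickle
cs=pickle.load(open("c0.pkl","rb"));S,D=cs["scene"],cs["side"]
P={"A":((142,250),(22,160)),"B":((350,155),(235,285)),"C":((228,50),(365,152)),"D":((28,138),(160,45)),"end":((163,172),(130,150)),"footmid":((143,98),(213,92))}
for n,(a,b) in P.items(): print(n,*[(x.round(4) if isinstance(x,np.ndarray) else x) for x in tri(ray(S,(260+a[0]/5,165+a[1]/5)),ray(D,(325+b[0]/5,160+b[1]/5)))])
P={"eye":((240,50),(260,120)),"mark?":((165,143),(168,110))}
for n,(a,b) in P.items(): print(n,*[(x.round(4) if isinstance(x,np.ndarray) else x) for x in tri(ray(S,(340+a[0]/5,205+a[1]/5)),ray(D,(215+b[0]/5,205+b[1]/5)))])
for nm,a,b in(("wash",None,None),):pass
# driver, red bin, objective, wash: from view px/1.25
f=lambda p:(p[0]/1.25,p[1]/1.25)
for n,a,b,z in(("obj",(428,277),(416,293),.02),("disc",(389,284),(400,266),.014),("drvend",(437,251),(461,296),.02),("drvtip",(470,273),(423,345),.005),("wash",(351,281),(353,217),.15)):
    print(n,onz(ray(S,f(a)),z).round(3),onz(ray(D,f(b)),z).round(3))
for p in((485,278),(478,340),(507,345),(447,407)): print(onz(ray(S,f(p)),.0).round(3))
E
```

```text
A [ 0.6289 -0.1452  0.0121] [np.float64(0.1), np.float64(0.1)]
B [ 0.4321 -0.1381  0.01  ] [np.float64(1.2), np.float64(1.2)]
C [ 0.426  -0.3158  0.0108] [np.float64(0.3), np.float64(0.3)]
D [ 0.6229 -0.326   0.0061] [np.float64(0.4), np.float64(0.4)]
end [ 0.5681 -0.2035  0.0174] [np.float64(2.2), np.float64(2.2)]
footmid [ 0.5407 -0.2728  0.0398] [np.float64(0.4), np.float64(0.4)]
eye [0.538  0.2636 0.2507] [np.float64(0.3), np.float64(0.3)]
mark? [0.6019 0.2733 0.2225] [np.float64(0.9), np.float64(0.9)]
obj [0.497 0.019 0.02 ] [0.492 0.018 0.02 ]
disc [ 0.601 -0.035  0.014] [ 0.591 -0.037  0.014]
drvend [ 0.399 -0.055  0.02 ] [ 0.389 -0.049  0.02 ]
drvtip [0.377 0.073 0.005] [0.385 0.132 0.005]
wash [0.749 0.012 0.15 ] [ 0.732 -0.005  0.15 ]
[0.353 0.113 0.   ]
[0.536 0.269 0.   ]
[ 0.489  0.327 -0.   ]
[0.729 0.364 0.   ]
```

```bash
cat >> h.py <<'E'
from scipy.linalg import logm,expm
def cur():
    s=sensors.read_state(); T=np.eye(4); w,x,y,z=s["orientation"]; T[:3,:3]=R.from_quat([x,y,z,w]).as_matrix(); T[:3,3]=s["position"]; return T
def pose(p,a,y):
    "tool z along a, tool y nearest to y"
    T=np.eye(4); a=np.array(a,float);a/=np.linalg.norm(a); y=np.array(y,float); y-=a*(y@a); y/=np.linalg.norm(y)
    T[:3,:3]=np.c_[np.cross(y,a),y,a]; T[:3,3]=p; return T
def rows(T0,T1,n):
    L=np.real(logm(np.linalg.inv(T0)@T1)); M=expm(L/n); t=100*M[:3,3]; r=np.degrees(R.from_matrix(M[:3,:3]).as_rotvec())
    print(n,"rows of [",t.round(2).tolist(),",",r.round(2).tolist(),"]", "mm/row %.0f deg/row %.1f"%(10*np.linalg.norm(t),np.linalg.norm(r)))
def log():
    import json
    s=sensors.read_state(); open("log.txt","a").write(json.dumps([list(map(float,s[k])) for k in("joint_positions","position","orientation")])+"\n")
    print("t",s["t"],"q",np.round(s["joint_positions"],3),"p",np.round(s["position"],4))
E
python3 - <<'E'
from h import *
import pickle
cs=pickle.load(open("c0.pkl","rb"));S,D=cs["scene"],cs["side"]
f=lambda p:(p[0]/1.25,p[1]/1.25)
for n,a,b in(("ybin1",(351,172),(503,175)),("ybin2",(366,188),(538,217)),("ybin3",(316,180),(527,170))):
    print(n,onz(ray(S,f(a)),.06).round(3),onz(ray(D,f(b)),.06).round(3))
print(onz(ray(D,f((500,178))),.06),onz(ray(D,f((525,171))),.06),onz(ray(D,f((545,213))),0))
log()
T0=cur(); a=np.radians(-22)
rows(T0,pose([.53,-.26,.22],[0,0,-1],[np.cos(a),np.sin(a),0]),12)
E
```

```text
ybin1 [ 0.38  -0.579  0.06 ] [ 0.544 -0.545  0.06 ]
ybin2 [ 0.399 -0.449  0.06 ] [ 0.355 -0.426  0.06 ]
ybin3 [ 0.512 -0.613  0.06 ] [ 0.493 -0.621  0.06 ]
[ 0.54365314 -0.52456351  0.06      ] [ 0.49549081 -0.61171202  0.06      ] [ 0.36503839 -0.52617778  0.        ]
t 0.15 q [-1.459  0.207  1.543 -0.     1.393 -0.15 ] p [ 0.1493 -0.5547  0.2384]
12 rows of [ [4.16, 0.11, 0.15] , [-0.01, -0.01, -4.41] ] mm/row 42 deg/row 4.4
```

>>> {"fn": "drive_tool", "kwargs": {
  "increments": [
    [[4.16, 0.11, 0.15], [0, 0, -4.4]],
    [[4.16, 0.11, 0.15], [0, 0, -4.4]],
    [[4.16, 0.11, 0.15], [0, 0, -4.4]],
    [[4.16, 0.11, 0.15], [0, 0, -4.4]],
    [[4.16, 0.11, 0.15], [0, 0, -4.4]],
    [[4.16, 0.11, 0.15], [0, 0, -4.4]],
    [[4.16, 0.11, 0.15], [0, 0, -4.4]],
    [[4.16, 0.11, 0.15], [0, 0, -4.4]],
    [[4.16, 0.11, 0.15], [0, 0, -4.4]],
    [[4.16, 0.11, 0.15], [0, 0, -4.4]],
    [[4.16, 0.11, 0.15], [0, 0, -4.4]],
    [[4.16, 0.11, 0.15], [0, 0, -4.4]]
  ],
  "jaw": 1
}}

```text
t: 1.35
position: [0.5313, -0.2587, 0.2208]
orientation: [-0.0, 0.829, 0.559, -0.0]
wrist_force: [0.9, -0.4, 0.2]
opening: 0.0856
grasp_force: 0.0
```

Run:
```python
from h import *
import pickle
log(); c=camera("wrist"); pickle.dump(c,open("w1.pkl","wb")); print(cur().round(3).tolist(),c["pose"].round(3).tolist())
save(c,"pics/w1.png",None,1.25)
```

```text
t 1.35 q [-0.599  0.255  1.521  0.     1.366 -0.216] p [ 0.5313 -0.2587  0.2208]
[[0.367, 0.93, 0.001, 0.534], [0.93, -0.367, 0.006, -0.252], [0.006, -0.001, -1.0, 0.22], [0.0, 0.0, 0.0, 1.0]] [[0.927, -0.36, -0.1, 0.557], [-0.374, -0.893, -0.249, -0.197], [0.0, 0.268, -0.963, 0.355], [0.0, 0.0, 0.0, 1.0]]
```

View pics/w1.png

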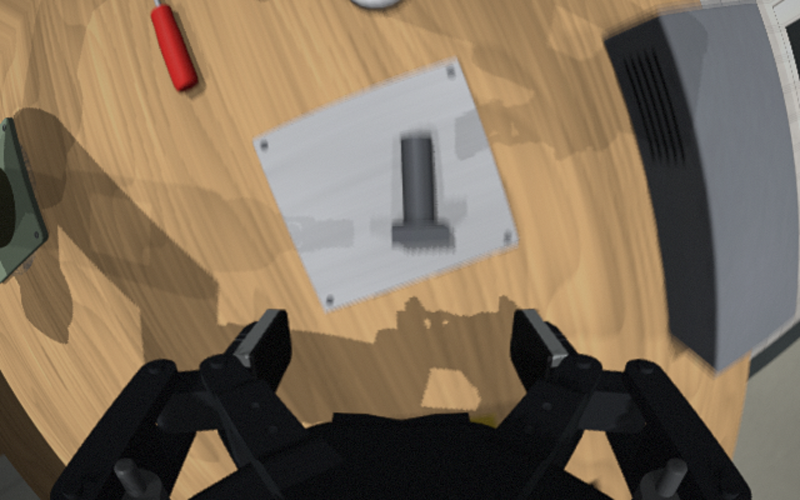

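The shank runs from its end at (417,133) to the foot at (421,222); the foot spans columns 391–456, rows 222–250. It lies nearly straight along tool x.

Run:
```python
from h import *
import pickle
c=pickle.load(open("w1.pkl","rb"))
f=lambda p:(p[0]/1.25,p[1]/1.25)
E=onz(fray(c,f((417,135))),.036);F=onz(fray(c,f((421,222))),.046)
print("end",E,"root",F,np.linalg.norm(E-F),np.degrees(np.arctan2(*(E-F)[[1,0]])))
for p in((402,222),(437,222)): print(onz(fray(c,f(p)),.035))
for p in((391,224),(456,224)): print("foot",onz(fray(c,f(p)),.05))
for n,p in(("D",(519,243)),("A",(457,58)),("B",(254,141)),("C",(327,312))): print(n,onz(fray(c,f(p)),.012).round(4))
cs=pickle.load(open("c0.pkl","rb"));S=cs["scene"];D=cs["side"]
print(tri(ray(S,(260+163/5,165+172/5)),ray(D,(325+130/5,160+150/5)),fray(c,f((417,135)))))
print(tri(ray(S,(260+143/5,165+110/5)),fray(c,f((421,222)))))
log()
```

```text
end [ 0.57349928 -0.1932721   0.036     ] root [ 0.5501339  -0.25996181  0.046     ] 0.07136847142790448 70.69160315560539
[ 0.53501433 -0.25623911  0.035     ]
[ 0.56246718 -0.26723094  0.035     ]
foot [ 0.52724666 -0.25166395  0.05      ]
foot [ 0.57604077 -0.27118198  0.05      ]
D [ 0.6287 -0.3198  0.012 ]
A [ 0.6339 -0.1405  0.012 ]
B [ 0.4366 -0.1379  0.012 ]
C [ 0.4318 -0.3159  0.012 ]
(array([ 0.57041306, -0.19656851,  0.02297833]), [np.float64(3.4), np.float64(5.6), np.float64(5.1)])
(array([ 0.54932771, -0.26110004,  0.03825559]), [np.float64(0.8), np.float64(0.8)])
t 1.4 q [-0.591  0.255  1.523  0.006  1.367 -0.216] p [ 0.5336 -0.2522  0.2204]
```

```bash
cat >> h.py <<'E'
def grasp(p,az,th,back=0):
    "p on the shank axis, lying 8 deg down towards azimuth az; th: lean"
    az=np.radians(az); s=np.array([np.cos(az),np.sin(az),0]); t=np.radians(th+8)
    a=-s*np.sin(t)-np.array([0,0,np.cos(t)])
    return pose(np.array(p)-a*back,a,[np.sin(az),-np.cos(az),0])
E
python3 - <<'E'
from h import *
rows(cur(),grasp([.558,-.226,.0294],70.7,30,.08),8)
print(grasp([.558,-.226,.0294],70.7,30,.08).round(3))
E
```

```text
8 rows of [ [1.47, 0.15, 1.27] , [-0.1, -4.79, -0.27] ] mm/row 19 deg/row 4.8
[[ 0.26   0.944 -0.203  0.574]
 [ 0.744 -0.331 -0.581 -0.18 ]
 [-0.616  0.    -0.788  0.092]
 [ 0.     0.     0.     1.   ]]
```

>>> {"fn": "drive_tool", "kwargs": {
  "increments": [
    [[1.47, 0.15, 1.27], [-0.1, -4.8, -0.3]],
    [[1.47, 0.15, 1.27], [-0.1, -4.8, -0.3]],
    [[1.47, 0.15, 1.27], [-0.1, -4.8, -0.3]],
    [[1.47, 0.15, 1.27], [-0.1, -4.8, -0.3]],
    [[1.47, 0.15, 1.27], [-0.1, -4.8, -0.3]],
    [[1.47, 0.15, 1.27], [-0.1, -4.8, -0.3]],
    [[1.47, 0.15, 1.27], [-0.1, -4.8, -0.3]],
    [[1.47, 0.15, 1.27], [-0.1, -4.8, -0.3]],
    [[0, 0, 0], [0, 0, 0]],
    [[0, 0, 0], [0, 0, 0]],
    [[0, 0, 0], [0, 0, 0]]
  ]
}}

```text
t: 2.5
position: [0.5724, -0.1896, 0.0942]
orientation: [0.19, 0.773, 0.543, -0.268]
wrist_force: [0.2, -0.4, 1.0]
opening: 0.0855
grasp_force: 0.0
```

Run:
```python
from h import *
import pickle
log(); c=camera("wrist"); pickle.dump(c,open("w2.pkl","wb")); print(cur().round(3).tolist())
save(c,"pics/w2.png",None,1.25)
```

```text
t 2.5 q [-0.151  0.567  1.526 -0.69   1.277  0.479] p [ 0.5724 -0.1896  0.0942]
[[0.267, 0.941, -0.207, 0.573], [0.737, -0.338, -0.585, -0.19], [-0.62, 0.003, -0.784, 0.095], [0.0, 0.0, 0.0, 1.0]]
```

View pics/w2.png

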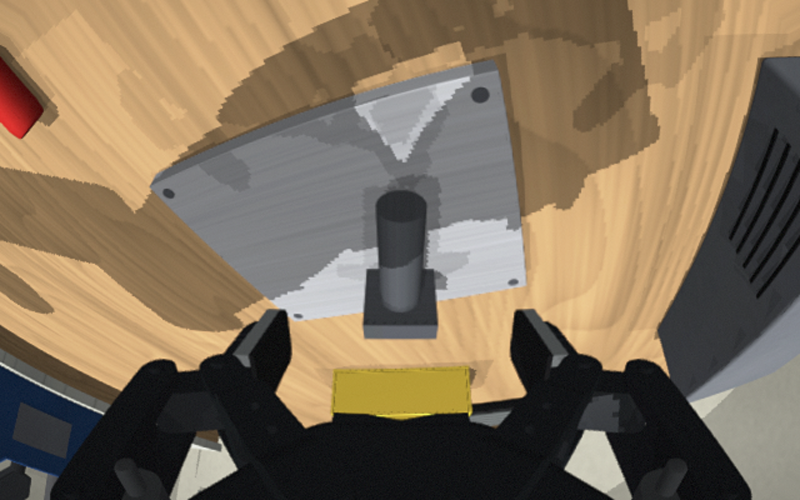

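The shank end centre is at (401,205) and the root top at (401,311). The shank is centred between the fingers (column 400).

Run:
```python
from h import *
import pickle
c=pickle.load(open("w2.pkl","rb"))
f=lambda p:(p[0]/1.25,p[1]/1.25)
E=onz(fray(c,f((401,205))),.0249);F=onz(fray(c,f((401,311))),.048)
print("end",E,"root",F,np.linalg.norm((E-F)[:2]),np.degrees(np.arctan2(*(E-F)[[1,0]])))
cs=pickle.load(open("c0.pkl","rb"));S=cs["scene"];D=cs["side"]
print(tri(ray(S,(260+163/5,165+172/5)),ray(D,(325+130/5,160+147/5)),fray(c,f((401,205)))))
for n,p in(("D",(527,287)),("A",(497,58)),("B",(151,186)),("C",(297,321))): print(n,onz(fray(c,f(p)),.012).round(4))
T=cur()
az=np.arctan2(*(E-F)[[1,0]]); s=np.array([np.cos(az),np.sin(az),0])
G=E-s*.035*.99; G[2]=.0249+.035*.139; print("grip",G)
T1=grasp(G,np.degrees(az),30,0); L=np.linalg.inv(T)@T1; print("local",L[:3,3],R.from_matrix(L[:3,:3]).as_rotvec(degrees=True)); rows(T,T1,5)
```

```text
end [ 0.5716108 -0.1962046  0.0249   ] root [ 0.54796703 -0.26220444  0.048     ] 0.07010710706896439 70.29045904436362
(array([ 0.56886322, -0.20351314,  0.01848143]), [np.float64(1.4), np.float64(0.9), np.float64(0.6)])
D [ 0.6276 -0.3267  0.012 ]
A [ 0.6336 -0.1383  0.012 ]
B [ 0.436  -0.1382  0.012 ]
C [ 0.4305 -0.3174  0.012 ]
grip [ 0.55992501 -0.22882461  0.029765  ]
local [0.00811064 0.00105236 0.07636497] [ 0.12241327  0.34420794 -0.14384321]
5 rows of [ [0.16, 0.02, 1.53] , [0.02, 0.07, -0.03] ] mm/row 15 deg/row 0.1
```

>>> {"fn": "drive_tool", "kwargs": {
  "increments": [
    [[0.16, 0, 1.5], [0, 0, 0]],
    [[0.16, 0, 1.5], [0, 0, 0]],
    [[0.16, 0, 1.5], [0, 0, 0]],
    [[0.16, 0, 1.5], [0, 0, 0]],
    [[0.16, 0, 1.0], [0, 0, 0]],
    [[0, 0, 0.4], [0, 0, 0]],
    [[0, 0, 0], [0, 0, 0]],
    [[0, 0, 0], [0, 0, 0]],
    [[0, 0, 0], [0, 0, 0]]
  ]
}}

```text
t: 3.45
position: [0.559, -0.2258, 0.0302]
orientation: [0.19, 0.772, 0.544, -0.269]
wrist_force: [1.2, 0.5, -0.3]
opening: 0.0856
grasp_force: 0.0
```

Run:
```python
from h import *
log(); s=sensors.read_state(); print(s["wrist_force"],cur().round(4).tolist())
```

```text
t 3.45 q [-0.211  0.647  1.564 -0.738  1.155  0.519] p [ 0.559  -0.2258  0.0302]
[ 1.17689072  0.47751801 -0.32471695] [[0.2638, 0.9419, -0.208, 0.559], [0.738, -0.336, -0.5852, -0.2258], [-0.6211, 0.0009, -0.7837, 0.0302], [0.0, 0.0, 0.0, 1.0]]
```

>>> {"fn": "drive_tool", "kwargs": {
  "increments": [
    [[0, 0, 0], [0, 0, 0]],
    [[0, 0, 0], [0, 0, 0]],
    [[0, 0, 0], [0, 0, 0]],
    [[0, 0, 0], [0, 0, 0]],
    [[0, 0, 0], [0, 0, 0]],
    [[0, 0, 0], [0, 0, 0]],
    [[0, 0, 0], [0, 0, 0]],
    [[0, 0, 0], [0, 0, 0]]
  ],
  "jaw": 0
}}

```text
t: 4.25
position: [0.5586, -0.2258, 0.0299]
orientation: [0.19, 0.772, 0.544, -0.269]
wrist_force: [1.1, 1.6, 3.2]
opening: 0.0237
grasp_force: 59.0
```

>>> {"fn": "drive_tool", "kwargs": {
  "increments": [
    [[-0.5, 0, -0.6], [0, 0, 0]],
    [[-0.9, 0, -1.2], [0, 0, 0]],
    [[-0.9, 0, -1.2], [0, 0, 0]],
    [[-0.9, 0, -1.2], [0, 0, 0]],
    [[-0.9, 0, -1.2], [0, 0, 0]],
    [[0, 0, 0], [0, 0, 0]],
    [[0, 0, 0], [0, 3, 0]],
    [[0, 0, 0], [0, 6, 0]],
    [[0, 0, 0], [0, 6, 0]],
    [[0, 0, 0], [0, 6, 0]],
    [[0, 0, 0], [0, 6, 0]],
    [[0, 0, 0], [0, 6, 0]]
  ]
}}

```text
t: 5.45
position: [0.5583, -0.2245, 0.0976]
orientation: [0.026, 0.816, 0.576, -0.037]
wrist_force: [0.1, -0.4, -5.0]
opening: 0.0241
grasp_force: 59.1
```

>>> {"fn": "drive_tool", "kwargs": {
  "increments": [
    [[0, 0, 0], [0, 6, 0]],
    [[0, 0, 0], [0, 6, 0]],
    [[0, 0, 0], [0, 6, 0]],
    [[0, 0, 0], [0, 6, 0]],
    [[0, 0, 0], [0, 6, 0]],
    [[0, 0, 0], [0, 6, 0]],
    [[0, 0, 0], [0, 6, 0]],
    [[0, 0, 0], [0, 6, 0]],
    [[0, 0, 0], [0, 6, 0]],
    [[0, 0, 0], [0, 6, 0]],
    [[0, 0, 0], [0, 5, 0]],
    [[0, 0, 0], [0, 0, 0]]
  ]
}}

```text
t: 6.65
position: [0.5566, -0.2253, 0.0936]
orientation: [-0.288, 0.711, 0.498, 0.404]
wrist_force: [-0.0, -0.5, -4.7]
opening: 0.024
grasp_force: 59.4
```

Run:
```python
from h import *
import pickle
log(); print(cur().round(3).tolist(),sensors.read_state()["opening"])
c={n:camera(n) for n in("scene","side")}; pickle.dump(c,open("c1.pkl","wb"))
def crop(n,x0,y0,w=80,h=100):
    return cv2.resize(c[n]["img"][y0:y0+h,x0:x0+w,::-1],(400,500),interpolation=cv2.INTER_CUBIC)
cv2.imwrite("pics/d.png",np.hstack([crop("scene",260,125),crop("side",325,120)]))
```

```text
t 6.65 q [-0.923  0.748  1.442  0.808  1.663 -0.811] p [ 0.5566 -0.2253  0.0936]
[[0.176, 0.941, 0.288, 0.557], [0.475, -0.337, 0.813, -0.225], [0.862, -0.007, -0.507, 0.094], [0.0, 0.0, 0.0, 1.0]] 0.023956109336899054
```

View pics/d.png

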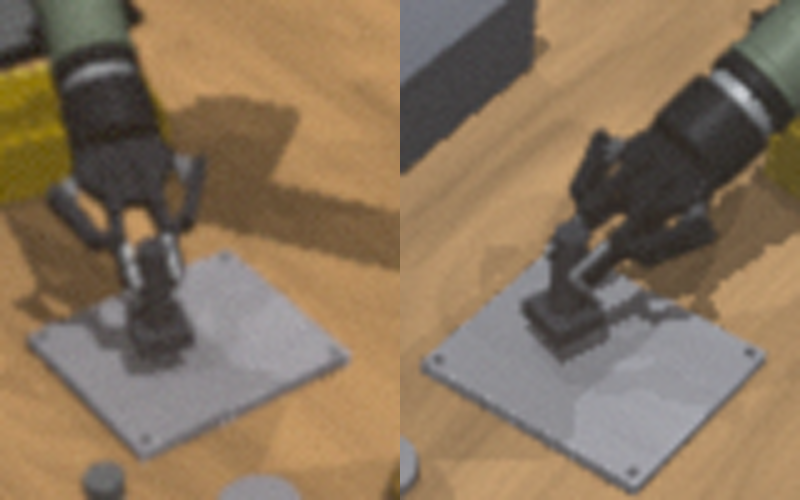

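The specimen hangs upright, foot down, about 25 mm above the plate. The foot is at scene crop (160,325) and side crop (165,315), well inside the plate. Lowering it now.

>>> {"fn": "drive_tool", "kwargs": {
  "increments": [
    [[-0.43, 0, 0.25], [0, 0, 0]],
    [[-0.43, 0, 0.25], [0, 0, 0]],
    [[-0.43, 0, 0.25], [0, 0, 0]],
    [[-0.34, 0, 0.2], [0, 0, 0]],
    [[-0.17, 0, 0.1], [0, 0, 0]],
    [[-0.09, 0, 0.05], [0, 0, 0]],
    [[0, 0, 0], [0, 0, 0]],
    [[0, 0, 0], [0, 0, 0]]
  ]
}}

```text
t: 7.55
position: [0.5588, -0.2247, 0.0755]
orientation: [-0.286, 0.709, 0.5, 0.406]
wrist_force: [0.6, 0.5, -3.8]
opening: 0.0239
grasp_force: 59.4
```

>>> {"fn": "drive_tool", "kwargs": {
  "increments": [
    [[-0.09, 0, 0.05], [0, 0, 0]],
    [[-0.09, 0, 0.05], [0, 0, 0]],
    [[0, 0, 0], [0, 0, 0]],
    [[0, 0, 0], [0, 0, 0]]
  ]
}}

```text
t: 7.95
position: [0.5587, -0.2247, 0.0733]
orientation: [-0.286, 0.709, 0.5, 0.406]
wrist_force: [0.2, -0.6, -4.4]
opening: 0.0236
grasp_force: 59.4
```

>>> {"fn": "drive_tool", "kwargs": {
  "increments": [
    [[-0.09, 0, 0.05], [0, 0, 0]],
    [[-0.09, 0, 0.05], [0, 0, 0]],
    [[0, 0, 0], [0, 0, 0]],
    [[0, 0, 0], [0, 0, 0]]
  ]
}}

```text
t: 8.35
position: [0.5586, -0.2247, 0.0712]
orientation: [-0.287, 0.709, 0.5, 0.406]
wrist_force: [-0.4, -0.1, -3.2]
opening: 0.0238
grasp_force: 59.4
```

>>> {"fn": "drive_tool", "kwargs": {
  "increments": [
    [[-0.09, 0, 0.05], [0, 0, 0]],
    [[-0.09, 0, 0.05], [0, 0, 0]],
    [[0, 0, 0], [0, 0, 0]],
    [[0, 0, 0], [0, 0, 0]]
  ]
}}

```text
t: 8.75
position: [0.5587, -0.2248, 0.0694]
orientation: [-0.286, 0.709, 0.5, 0.406]
wrist_force: [-0.5, -0.4, -3.8]
opening: 0.0237
grasp_force: 59.5
```

>>> {"fn": "drive_tool", "kwargs": {
  "increments": [
    [[-0.09, 0, 0.05], [0, 0, 0]],
    [[-0.09, 0, 0.05], [0, 0, 0]],
    [[0, 0, 0], [0, 0, 0]],
    [[0, 0, 0], [0, 0, 0]]
  ]
}}

```text
t: 9.15
position: [0.5589, -0.2247, 0.0692]
orientation: [-0.287, 0.708, 0.5, 0.407]
wrist_force: [-1.6, 0.3, 4.5]
opening: 0.0235
grasp_force: 60.0
```

>>> {"fn": "drive_tool", "kwargs": {
  "increments": [
    [[-0.09, 0, 0.05], [0, 0, 0]],
    [[0, 0, 0], [0, 0, 0]],
    [[0, 0, 0], [0, 0, 0]]
  ]
}}

```text
t: 9.45
position: [0.5589, -0.2247, 0.0692]
orientation: [-0.287, 0.708, 0.5, 0.408]
wrist_force: [-2.7, 1.4, 7.7]
opening: 0.0241
grasp_force: 60.2
```

>>> {"fn": "drive_tool", "kwargs": {
  "increments": [
    [[-0.09, 0, 0.05], [0, 0, 0]],
    [[0, 0, 0], [0, 0, 0]],
    [[0, 0, 0], [0, 0, 0]]
  ]
}}

```text
t: 9.75
position: [0.5589, -0.2248, 0.0692]
orientation: [-0.288, 0.708, 0.5, 0.408]
wrist_force: [-3.7, 0.6, 11.8]
opening: 0.0242
grasp_force: 60.4
```

>>> {"fn": "drive_tool", "kwargs": {
  "increments": [
    [[0.17, 0, -0.1], [0, 0, 0]],
    [[0, 0, 0], [0, 0, 0]],
    [[0, 0, 0], [0, 0, 0]]
  ]
}}

```text
t: 10.05
position: [0.5589, -0.2248, 0.0692]
orientation: [-0.287, 0.708, 0.5, 0.407]
wrist_force: [-0.5, -0.1, 6.4]
opening: 0.0236
grasp_force: 60.0
```

>>> {"fn": "drive_tool", "kwargs": {
  "increments": [
    [[0, 0, 0], [0, 0, 0]],
    [[0, 0, 0], [0, 0, 0]],
    [[0, 0, 0], [0, 0, 0]],
    [[0, 0, 0], [0, 0, 0]],
    [[0, 0, 0], [0, 0, 0]],
    [[0, 0, 0], [0, 0, 0]],
    [[0, 0, 0], [0, 0, 0]],
    [[0, 0, 0], [0, 0, 0]]
  ],
  "jaw": 1
}}

```text
t: 10.85
position: [0.5586, -0.2249, 0.0671]
orientation: [-0.286, 0.709, 0.5, 0.406]
wrist_force: [-0.2, 0.2, 0.4]
opening: 0.0855
grasp_force: 0.0
```

>>> {"fn": "drive_tool", "kwargs": {
  "increments": [
    [[0, 0, -1], [0, 0, 0]],
    [[0, 0, -2], [0, 0, 0]],
    [[0, 0, -2], [0, 0, 0]],
    [[0, 0, -2], [0, 0, 0]],
    [[0, 0, -2], [0, 0, 0]],
    [[0, 0, -2], [0, 0, 0]],
    [[0, 0, 0], [0, 0, 0]],
    [[0, 0, 0], [0, 0, 0]],
    [[0, 0, 0], [0, 0, 0]]
  ]
}}

```text
t: 11.75
position: [0.5265, -0.3137, 0.1224]
orientation: [-0.287, 0.709, 0.5, 0.406]
wrist_force: [0.0, 1.8, 0.1]
opening: 0.0853
grasp_force: 0.0
```

Run:
```python
from h import *
import pickle
log(); print(cur().round(3).tolist())
c={n:camera(n) for n in("scene","side","wrist")}; pickle.dump(c,open("c2.pkl","wb"))
def crop(n,x0,y0,w=80,h=60):
    return cv2.resize(c[n]["img"][y0:y0+h,x0:x0+w,::-1],(400,300),interpolation=cv2.INTER_CUBIC)
w=cv2.resize(c["wrist"]["img"][:250,:,::-1],(768,300))[:, :]
cv2.imwrite("pics/e.png",np.vstack([np.hstack([crop("scene",260,165),crop("side",325,160)]),cv2.copyMakeBorder(w,0,0,0,32,0)]))
```

```text
t 11.75 q [-1.032  0.78   1.306  0.753  1.802 -0.808] p [ 0.5265 -0.3137  0.1224]
[[0.171, 0.942, 0.289, 0.526], [0.476, -0.336, 0.813, -0.314], [0.863, -0.002, -0.506, 0.122], [0.0, 0.0, 0.0, 1.0]]
```

View pics/e.png

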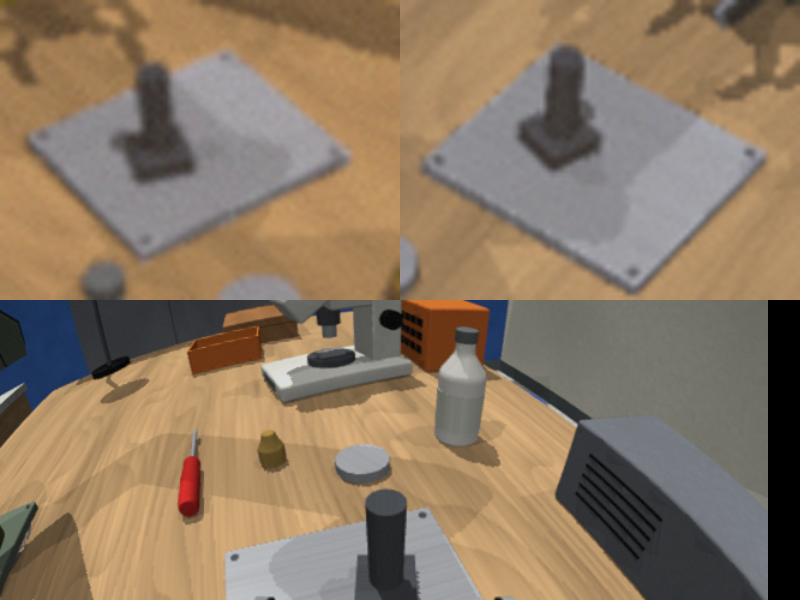

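The specimen stands upright on its foot: scene crop (157,165), side crop (160,150), clear of the gripper. Next I go to a viewing pose on the tube axis of the eyepiece.

```bash
cat >> h.py <<'E'
def collar(C,uaz,phi,back):
    "tool along the tube, tool x towards the lug at angle phi, TCP 'back' above the collar centre"
    u=np.array([np.cos(np.radians(uaz)),np.sin(np.radians(uaz)),0]); b=np.radians(35)
    A=-np.sin(b)*u+[0,0,np.cos(b)]; x0=np.cos(b)*u+[0,0,np.sin(b)]; y0=np.cross(A,x0)
    x=np.cos(phi)*x0+np.sin(phi)*y0
    T=np.eye(4); T[:3,:3]=np.c_[x,np.cross(-A,x),-A]; T[:3,3]=np.array(C)+A*back; return T
E
python3 - <<'E'
from h import *
T=cur(); U=T.copy(); U[:3,3]+=[0,.0,.15]; rows(T,U,4)
a=np.radians(-22); M=pose([.45,-.15,.38],[0,0,-1],[np.cos(a),np.sin(a),0]); rows(U,M,8)
V=collar([.558,.267,.2215],9,.6,.10); print(V.round(3)); rows(M,V,12); rows(M,V,20)
E
```

```text
4 rows of [ [3.24, -0.01, -1.89] , [0.0, 0.0, 0.0] ] mm/row 37 deg/row 0.0
8 rows of [ [2.14, -1.63, -0.26] , [-0.17, -7.46, 0.26] ] mm/row 27 deg/row 7.5
[[ 0.579  0.586  0.567  0.501]
 [ 0.663 -0.743  0.09   0.258]
 [ 0.473  0.324 -0.819  0.303]
 [ 0.     0.     0.     1.   ]]
12 rows of [ [2.95, -1.65, 1.04] , [-2.14, 2.02, 1.99] ] mm/row 35 deg/row 3.5
20 rows of [ [1.76, -1.01, 0.63] , [-1.28, 1.21, 1.19] ] mm/row 21 deg/row 2.1
```

>>> {"fn": "drive_tool", "kwargs": {
  "increments": [
    [[3.24, 0, -1.9], [0, 0, 0]],
    [[3.24, 0, -1.9], [0, 0, 0]],
    [[3.24, 0, -1.9], [0, 0, 0]],
    [[3.24, 0, -1.9], [0, 0, 0]],
    [[2.14, -1.63, -0.26], [-0.17, -7.46, 0.26]],
    [[2.14, -1.63, -0.26], [-0.17, -7.46, 0.26]],
    [[2.14, -1.63, -0.26], [-0.17, -7.46, 0.26]],
    [[2.14, -1.63, -0.26], [-0.17, -7.46, 0.26]],
    [[2.14, -1.63, -0.26], [-0.17, -7.46, 0.26]],
    [[2.14, -1.63, -0.26], [-0.17, -7.46, 0.26]],
    [[2.14, -1.63, -0.26], [-0.17, -7.46, 0.26]],
    [[2.14, -1.63, -0.26], [-0.17, -7.46, 0.26]]
  ]
}}

```text
t: 13.1
position: [0.4495, -0.1498, 0.3819]
orientation: [0.004, 0.829, 0.559, -0.001]
wrist_force: [1.0, 0.3, 0.0]
opening: 0.0852
grasp_force: 0.0
```

>>> {"fn": "drive_tool", "kwargs": {
  "increments": [
    [[0, 0, 0], [0, 0, 0]],
    [[2.95, -1.65, 1.04], [-2.14, 2.02, 1.99]],
    [[2.95, -1.65, 1.04], [-2.14, 2.02, 1.99]],
    [[2.95, -1.65, 1.04], [-2.14, 2.02, 1.99]],
    [[2.95, -1.65, 1.04], [-2.14, 2.02, 1.99]],
    [[2.95, -1.65, 1.04], [-2.14, 2.02, 1.99]],
    [[2.95, -1.65, 1.04], [-2.14, 2.02, 1.99]],
    [[0, 0, 0], [0, 0, 0]],
    [[0, 0, 0], [0, 0, 0]],
    [[0, 0, 0], [0, 0, 0]]
  ]
}}

```text
t: 14.1
position: [0.4494, 0.0526, 0.3263]
orientation: [0.035, 0.873, 0.463, 0.149]
wrist_force: [0.0, 0.1, 0.5]
opening: 0.0852
grasp_force: 0.0
```

Run:
```python
from h import *
log(); T=cur(); print(T.round(3).tolist())
V=collar([.558,.267,.2215],9,.6,.10); rows(T,V,7);rows(T,V,10)
```

```text
t 14.1 q [-0.162 -0.336  1.904  0.129  1.294  0.416] p [0.4494 0.0526 0.3263]
[[0.526, 0.798, 0.293, 0.449], [0.819, -0.568, 0.077, 0.053], [0.228, 0.199, -0.953, 0.326], [0.0, 0.0, 0.0, 1.0]]
7 rows of [ [2.54, -1.45, 0.88] , [-1.81, 1.74, 1.7] ] mm/row 31 deg/row 3.0
10 rows of [ [1.77, -1.03, 0.62] , [-1.27, 1.22, 1.19] ] mm/row 21 deg/row 2.1
```

>>> {"fn": "drive_tool", "kwargs": {
  "increments": [
    [[1.77, -1.03, 0.62], [-1.27, 1.22, 1.2]],
    [[1.77, -1.03, 0.62], [-1.27, 1.22, 1.2]],
    [[1.77, -1.03, 0.62], [-1.27, 1.22, 1.2]],
    [[1.77, -1.03, 0.62], [-1.27, 1.22, 1.2]],
    [[1.77, -1.03, 0.62], [-1.27, 1.22, 1.2]],
    [[1.77, -1.03, 0.62], [-1.27, 1.22, 1.2]],
    [[1.77, -1.03, 0.62], [-1.27, 1.22, 1.2]],
    [[1.77, -1.03, 0.62], [-1.27, 1.22, 1.2]],
    [[1.77, -1.03, 0.62], [-1.27, 1.22, 1.2]],
    [[1.77, -1.03, 0.62], [-1.27, 1.22, 1.2]],
    [[0, 0, 0], [0, 0, 0]],
    [[0, 0, 0], [0, 0, 0]]
  ]
}}

```text
t: 15.3
position: [0.5015, 0.2582, 0.3032]
orientation: [0.066, 0.886, 0.352, 0.293]
wrist_force: [-0.4, -0.7, 0.3]
opening: 0.0855
grasp_force: 0.0
```

>>> {"fn": "drive_tool", "kwargs": {
  "increments": [
    [[0, 0, 0], [0, 0, 0]],
    [[0, 0, 0], [0, 0, 0]]
  ]
}}

```text
t: 15.5
position: [0.5014, 0.2578, 0.3038]
orientation: [0.066, 0.886, 0.351, 0.294]
wrist_force: [-0.2, -0.4, -0.7]
opening: 0.0852
grasp_force: 0.0
```

Run:
```python
from h import *
import pickle
log(); print(cur().round(3).tolist())
c=camera("wrist"); pickle.dump(c,open("w3.pkl","wb")); save(c,"pics/f.png",(160,60,480,300),2.5)
```

```text
t 15.5 q [ 0.397 -0.194  1.926 -0.189  0.82   1.3  ] p [0.5014 0.2578 0.3038]
[[0.58, 0.584, 0.568, 0.501], [0.661, -0.745, 0.089, 0.258], [0.475, 0.324, -0.818, 0.304], [0.0, 0.0, 0.0, 1.0]]
```

View pics/f.png

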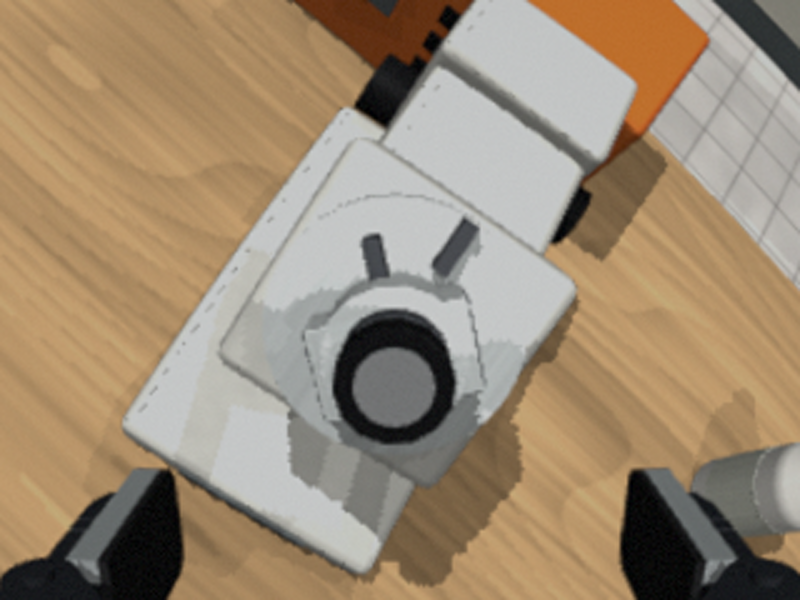

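The eyepiece top centre is at (395,386) in the crop. The mark rib runs (466,223)–(441,271) and the lug (373,237)–(378,278), so the lug is counterclockwise of the mark as expected.

```bash
cat > fit.py <<'E'
from h import *
import pickle
from scipy.optimize import least_squares
c=pickle.load(open("w3.pkl","rb"));cs=pickle.load(open("c0.pkl","rb"))
def fpix(c,X):
    v=c["pose"][:3,:3].T@(X-c["pose"][:3,3]); th=np.arctan2(np.hypot(*v[:2]),v[2]); return c["mtx"][:2,2]+c["mtx"][0,0]*th*v[:2]/np.hypot(*v[:2])
def ppix(c,X):
    v=c["mtx"]@(c["pose"][:3,:3].T@(X-c["pose"][:3,3])); return v[:2]/v[2]
px=lambda a:np.array([160+a[0]/2.5,60+a[1]/2.5])
def res(q):
    T=collar(q[:3],q[3],0,0); P=lambda r,z,ph:T[:3,3]+r*(np.cos(ph)*T[:3,0]-np.sin(ph)*T[:3,1])-z*T[:3,2]
    r=[fpix(c,P(0,.036,0))-px((395,386)),fpix(c,P(.046,-.02,0))-px((466,223)),fpix(c,P(.026,-.02,0))-px((441,271)),
       fpix(c,P(.036,q[5],q[4]))-px((373,237)),.5*(ppix(cs["scene"],P(0,.036,0))-[388,215]),.5*(ppix(cs["side"],P(0,.036,0))-[267,229]),[(q[2]-.223)/.001]]
    return np.concatenate(r)
s=least_squares(res,[.558,.267,.223,9,.7,0],x_scale=[.01,.01,.01,1,.1,.01]); print(s.x.round(4)); print(s.fun.round(1))
E
python3 fit.py
```

```text
[ 5.59600e-01  2.69200e-01  2.22800e-01  1.03877e+01  7.61100e-01
 -3.90000e-03]
[ 0.1  0.4  1.7 -0.6 -1.7  0.1 -0.   0.   0.1  0.  -0.5 -0.  -0.2]
```

Run:
```python
from h import *
C=[.5596,.2692,.2228]; T=cur(); A=collar(C,10.4,.761,.09); rows(T,A,2); rows(A,collar(C,10.4,.761,-.005),6)
```

```text
2 rows of [ [0.1, 0.04, 0.52] , [0.35, 0.23, -5.26] ] mm/row 5 deg/row 5.3
6 rows of [ [0.0, 0.0, 1.58] , [0.0, -0.0, 0.0] ] mm/row 16 deg/row 0.0
```

>>> {"fn": "drive_tool", "kwargs": {
  "increments": [
    [[0.1, 0.04, 0.52], [0.35, 0.23, -5.26]],
    [[0.1, 0.04, 0.52], [0.35, 0.23, -5.26]],
    [[0, 0, 0], [0, 0, 0]],
    [[0, 0, 1.58], [0, 0, 0]],
    [[0, 0, 1.58], [0, 0, 0]],
    [[0, 0, 1.58], [0, 0, 0]],
    [[0, 0, 1.58], [0, 0, 0]],
    [[0, 0, 1.58], [0, 0, 0]],
    [[0, 0, 1.58], [0, 0, 0]],
    [[0, 0, 0], [0, 0, 0]],
    [[0, 0, 0], [0, 0, 0]],
    [[0, 0, 0], [0, 0, 0]]
  ]
}}

```text
t: 16.75
position: [0.5621, 0.2708, 0.2197]
orientation: [0.086, 0.849, 0.433, 0.289]
wrist_force: [0.2, 0.6, -0.4]
opening: 0.0857
grasp_force: 0.0
```

Run:
```python
from h import *
import pickle
log(); T=cur(); D=np.linalg.inv(T)@collar([.5596,.2692,.2228],10.4,.761,-.005); print(D[:3,3].round(4),R.from_matrix(D[:3,:3]).as_rotvec(degrees=True).round(1))
c=camera("wrist"); pickle.dump(c,open("w4.pkl","wb")); save(c,"pics/g.png",(200,120,440,300),3)
```

```text
t 16.75 q [ 0.361  0.03   1.904 -0.178  0.61   1.102] p [0.5621 0.2708 0.2197]
[-0.0011  0.0005  0.0009] [-0.  -0.1  0. ]
```

View pics/g.png

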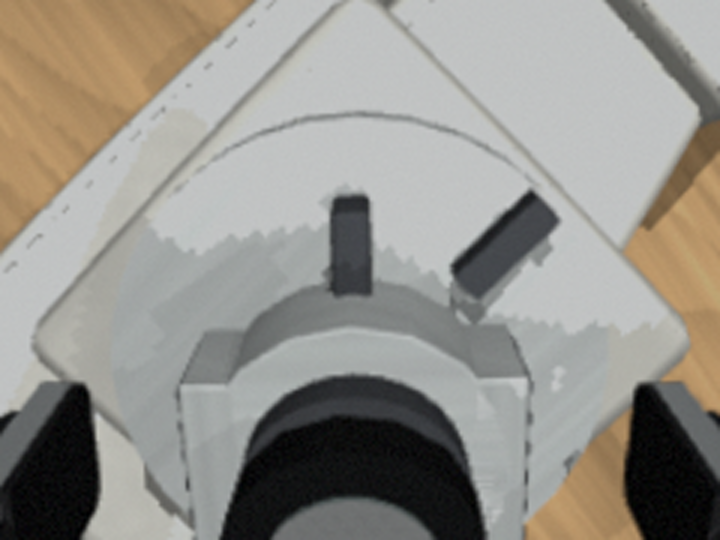

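The flats at columns 183 and 530 are parallel to the fingers and centred. The lug is vertical at column 351, and the mark's top runs (547,205)–(465,282). I'll compute the turn needed.

Run:
```python
from h import *
import pickle
c=pickle.load(open("w4.pkl","rb")); T=cur(); Ti=np.linalg.inv(T)
def on(p,zt):
    o,d=fray(c,(200+p[0]/3,120+p[1]/3)); o=Ti[:3,:3]@o+Ti[:3,3]; d=Ti[:3,:3]@d; return (o+d*(zt-o[2])/d[2]).round(4)
m=[on((547,205),.015),on((465,282),.015)]; l=[on((351,198),-.001),on((350,295),-.001)]
fl=[on((183,383),-.017),on((530,378),-.017)]
print(m,l,fl)
for ax in([0,0],[-.001,.0005]):
    ctr=(m[0]+m[1])/2; print([np.arctan2(q[1]-ax[1],q[0]-ax[0]) for q in(ctr,l[0])],np.hypot(*(ctr[:2]-ax)))
print(np.arctan2(*(m[0]-m[1])[[1,0]]),np.arctan2(*(l[0]-l[1])[[1,0]]))
```

```text
[array([0.0322, 0.0321, 0.015 ]), array([0.0188, 0.0187, 0.015 ])] [array([ 0.037 , -0.0004, -0.001 ]), array([ 0.0219, -0.0006, -0.001 ])] [array([ 0.0143, -0.0238, -0.017 ]), array([ 0.0151,  0.0245, -0.017 ])]
[np.float64(0.783433529382902), np.float64(-0.010810389674106653)] 0.03599180462271932
[np.float64(0.7542798071288759), np.float64(-0.02367978352807559)] 0.036362893174223636
0.7853981633974482 0.013244258664729064
```

>>> {"fn": "drive_tool", "kwargs": {
  "increments": [
    [[0, 0, 0], [0, 0, 0]],
    [[0, 0, 0], [0, 0, 0]],
    [[0, 0, 0], [0, 0, 0]],
    [[0, 0, 0], [0, 0, 0]],
    [[0, 0, 0], [0, 0, 0]],
    [[0, 0, 0], [0, 0, 0]]
  ],
  "jaw": 0
}}

```text
t: 17.4
position: [0.5614, 0.271, 0.2193]
orientation: [0.085, 0.849, 0.434, 0.288]
wrist_force: [-6.0, -0.4, 4.8]
opening: 0.049
grasp_force: 60.6
```

>>> {"fn": "drive_tool", "kwargs": {
  "increments": [
    [[0, 0, 0], [0, 0, 3]],
    [[0, 0, 0], [0, 0, 5]],
    [[0, 0, 0], [0, 0, 5]],
    [[0, 0, 0], [0, 0, 5]],
    [[0, 0, 0], [0, 0, 5]],
    [[0, 0, 0], [0, 0, 5]],
    [[0, 0, 0], [0, 0, 5]],
    [[0, 0, 0], [0, 0, 5]],
    [[0, 0, 0], [0, 0, 4]],
    [[0, 0, 0], [0, 0, 3]],
    [[0, 0, 0], [0, 0, 0]],
    [[0, 0, 0], [0, 0, 0]]
  ]
}}

```text
t: 18.6
position: [0.5613, 0.2711, 0.2193]
orientation: [-0.032, 0.951, 0.076, 0.299]
wrist_force: [-6.3, -1.1, 4.8]
opening: 0.0487
grasp_force: 60.8
```

Run:
```python
from h import *
import pickle
log(); s=sensors.read_state(); print(s["wrist_force"],s["wrist_torque"],s["opening"])
c=camera("wrist"); pickle.dump(c,open("w5.pkl","wb")); save(c,"pics/h.png",(200,120,440,300),3)
```

```text
t 18.6 q [ 0.361  0.03   1.905 -0.177  0.611  1.888] p [0.5613 0.2711 0.2193]
[-6.27195569 -1.09245014  4.8370576 ] [-0.04124728  0.48656891 -0.05078109] 0.048688955348599676
```

View pics/h.png

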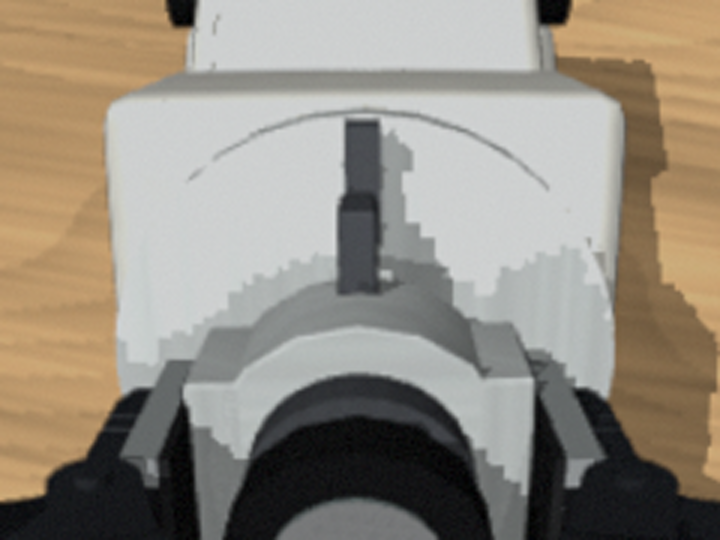

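The lug (column 358) lies over the mark (column 363), within about 0.02 rad. Releasing and backing off along the tube.

>>> {"fn": "drive_tool", "kwargs": {
  "increments": [
    [[0, 0, 0], [0, 0, 0]],
    [[0, 0, 0], [0, 0, 0]],
    [[0, 0, 0], [0, 0, 0]],
    [[0, 0, 0], [0, 0, 0]],
    [[0, 0, 0], [0, 0, 0]],
    [[0, 0, 0], [0, 0, 0]]
  ],
  "jaw": 1
}}

```text
t: 19.25
position: [0.5619, 0.2706, 0.2184]
orientation: [-0.031, 0.951, 0.076, 0.299]
wrist_force: [0.4, -0.4, -0.7]
opening: 0.0855
grasp_force: 0.0
```

>>> {"fn": "drive_tool", "kwargs": {
  "increments": [
    [[0, 0, -1], [0, 0, 0]],
    [[0, 0, -2], [0, 0, 0]],
    [[0, 0, -2], [0, 0, 0]],
    [[0, 0, -2], [0, 0, 0]],
    [[0, 0, -2], [0, 0, 0]],
    [[0, 0, -2], [0, 0, 0]],
    [[0, 0, 0], [0, 0, 0]],
    [[0, 0, 0], [0, 0, 0]],
    [[0, 0, 0], [0, 0, 0]]
  ]
}}

```text
t: 20.15
position: [0.4996, 0.259, 0.3075]
orientation: [-0.031, 0.951, 0.076, 0.298]
wrist_force: [0.4, 0.8, -0.1]
opening: 0.0856
grasp_force: 0.0
```

Run:
```python
from h import *
log(); c=camera("wrist"); d=camera("side")
a=cv2.resize(c["img"][60:300,160:480,::-1],(400,300)); b=cv2.resize(d["img"][160:220,325:405,::-1],(400,300))
cv2.imwrite("pics/i.png",np.hstack([a,b]))
```

```text
t 20.15 q [ 0.389 -0.203  1.925 -0.16   0.827  1.874] p [0.4996 0.259  0.3075]
```

View pics/i.png

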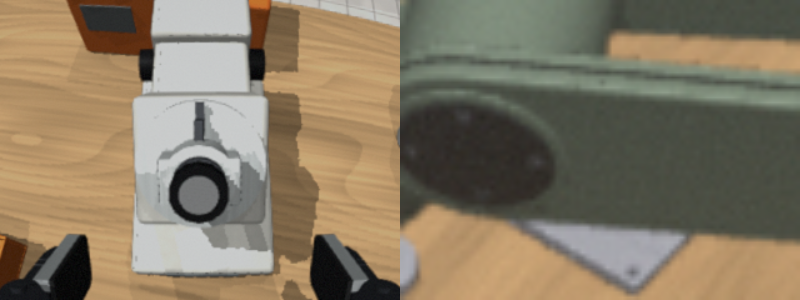

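The lug and mark form one line at (199,120), and the gripper is clear. The arm hides the specimen in the side view, but it was seen standing after release and nothing has come near it since.

```bash
python3 -c "
from h import *
print(ticket.sign_off())"
```

```text
the job is handed in; nothing more can be done
None
```

I stood the specimen upright on the loading plate and let go of it, then turned the collar lug onto the mark (within about 0.02 rad by eye). I handed the job in at about 20 s; no verdict came back.

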